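# Square up and lift a laminate stack

### The job

The three metal blanks (copper, silver, brass) lie in an untidy stack on the squaring block. Tap the stack's free end until all three blanks sit flush against the block's blue end stop, then pick up the whole stack by its sides with all the edges lined up, and finish holding it steady and level in the air, about 10 cm above the block. Leave everything else on the bench alone; the program finishes while still holding the stack.

Things in the scene. Friction and masses are not known exactly. Their poses are not given: they have to be found in the camera images.
- stop (a point): blue end stop of the fixed squaring block: 12 mm thick, 50 mm wide, its top 20 mm above the seat. The point lies on the middle of its flat face, at the height of the seat's top. x points level into the stop (the direction of tapping), z up. A flush blank's centre is 42 mm from this point towards -x
- seat (a point): dark steel seat of the same block; the point is the middle of its top face, 35 mm above the bench, axes as the stop's. 70 mm long (x), from the stop face to the free end, 30 mm wide (y): flush blanks overhang it by 14 mm at the free end and 8 mm on each long side. Under it a foot plate 130 x 70 mm, 8 mm high, reaching 35 mm beyond the seat's free end
- c_low (a point): copper blank, bottom of the stack: rectangular metal blank, 84 mm along its own x, 46 mm along its own y, 6 mm thick, about 0.2 kg; the point is its centre (half-way up), 3 mm above the seat's top. The blanks begin 6 to 20 mm short of the stop, up to 5 mm off to the side and a few degrees askew; sliding the stack takes a few newtons
- c_mid (a point): silver-grey blank, middle of the stack: rectangular metal blank, 84 mm along its own x, 46 mm along its own y, 6 mm thick, about 0.2 kg; the point is its centre (half-way up)
- c_top (a point): brass blank, top of the stack: rectangular metal blank, 84 mm along its own x, 46 mm along its own y, 6 mm thick, about 0.2 kg; the point is its centre (half-way up); its upper face is 18 mm above the seat's top
- beaker: silver beaker standing beside the block, 70 mm across, 85 mm high; origin at the centre of its underside; leave alone
- hammer: hammer lying on the right of the bench, 260 mm long; origin under its middle; leave alone
- bangle: silver bangle, a ring 72 mm across and 14 mm high, on the right of the bench; origin at the centre of its underside; leave alone
- flux: small jar with a black cap, 56 mm across, 70 mm high, on the left of the bench; origin at the centre of its underside; leave alone
- driver: screwdriver lying on the left of the bench; origin under its middle; leave alone

How it is judged:
By the outcome, as a careful person would: the job done as asked, in the order asked, and still so for the second after the job is handed in, while the arm keeps its last pose, push and grip.
It also fails if it takes over 42 s, if anything falls off the work surface, if the arm or the gripper's body presses on something with over 40 N, if the wrist force passes 120 N, or if a joint passes its speed limit or range.

### The arm

A 6-joint arm with a two-finger parallel gripper is mounted at the origin on the work surface. World frame = base frame: x ahead of the robot, y to its left, z up, the work surface at z = 0. Lengths are in mm, angles in degrees, forces in N, time in s.
With the tool pointing down it reaches from about 300 to 850 mm from the base axis. Payload 4.2 kg.
Tool frame: the origin (TCP) lies midway between the tips of the shut fingers; the grasp point (between the pads) lies 19 mm behind it (env.grip_depth is the distance from the TCP to the grasp point, in mm); z points along the fingers, y is the line along which they close (so a half turn about z gives the same grasp; the last joint's range is limited). The gripper opens to 91 mm and grips with 3 to 60 N. Pads are 32 mm wide; open, the fingers measure 118 mm over their backs; the gripper's body (76 mm by 178 mm) begins 60 mm behind the grasp point.
Start: joints at [-71.562, 18.312, 89.639, -0, 72.044, -1.146], TCP at [192.734, -541.753, 213.976] pointing down, gripper open.
Joint ranges: [-177.97, 177.97], [-48.28, 115.42], [12.27, 149.76], [-77.06, 257.06], [2.81, 150.46], [-146.56, 146.56]. Speed limits (degrees/s): [147.25, 147.25, 180, 180, 180, 180].

### API

Orientations are given as [roll, pitch, yaw] about the fixed x, y, z axes, in that order (R = Rz(yaw) Ry(pitch) Rx(roll)).
In Python, from workcell import env, eyes gives the robot as it stands.
- The arm moves only by the tool send_rows, never from a script. Its argument "motion" is a list of rows, each a list of 7 numbers: the shift along the world's x, y, z normalised to -1 to 1, where 1 is 0.5 m, then the turn, a rotation vector about the world's x, y, z normalised to -1 to 1, where 1 is 60 degrees, then the opening, from -1 (shut) to 1 (fully open). A call has 1 to 20 rows; each row is the pose to reach, as a shift and turn from the pose commanded when the call began; what a row does not reach only later rows make up. A row lasts 1/8 s, in which the tool goes at most 62.5 mm and 10.7 degrees, less where a joint would pass 70% of its speed; a pose out of reach is approached as far as the arm can. A call with a number of a shift or a turn outside -1 to 1 is refused whole. A call with a gripper value outside its range is refused whole. The fingers move at their own pace and stop on an object; "squeeze" is the grip in N (left out, the last holds). Time passes only in rows, so rows that repeat a pose let the fingers close. It gives the time, the measured TCP pose, the force, the opening and the grip force at its end, in the units of the state.
- env.state(): the state, without advancing time (a new reading comes with each control period).
- eyes.grab_frame(name): name is "scene" or "top" or "wrist"; returns a dict with "pixels" (400x640x3 uint8, red, green, blue), "depth" (400x640 float32, mm along the optical axis (not along the pixel's ray), 0 where there is no reading), "fx", "fy", "cx", "cy" (pixels), "distortion" ([k1, k2, p1, p2, k3] as OpenCV has them; the pictures are not rectified), "R" (3x3) and "t" (3): a world point X has camera coordinates R X + t; the wrist camera has in their place "T_tool_cam" (4x4, takes a point from camera to tool coordinates, whose origin is the TCP and whose axes are the flange's). Camera axes: x right, y down, z forward; pixel columns grow to the right and rows downward; lengths in mm; the calibration is good to about 2 mm. A picture is of the moment at which its call begins: read the wrist's pose just before it.
- env.job_done(): hands the job in; it is judged then, once.
The state is a dict: "time_s": time; "qpos": joint angles; "qvel": joint speeds; "effort": joint torques, N m; "ee_pos": TCP position; "ee_rot": TCP orientation; "force": force on the tool from outside, world axes, zero at the start; "torque": the same for the moment, N m; "gripper_width": finger opening in mm; "gripper_force": force on a finger pad.
Only numpy, scipy, OpenCV 4.12 (cv2) and the standard library are available. Lean on these libraries where they do the work, as an engineer would, in place of code of your own. Each camera call takes 0.05 s, during which the arm holds its last target. There are 200 camera calls.

## Working session

There is one attempt and no reset: what is moved stays moved. The work goes in short steps, Python scripts to look and compute and a tool call to move; the robot and the scene stay as the last step left them, time stands still between calls to the robot, and variables do not carry over. Pictures are saved under pics/ and viewed, at most 10 in all, crops included, and the job is handed in when it is done.

Besides the shell and the picture viewer there is one more tool, called after ">>>" by a JSON object that holds its "fn" and its "kwargs". send_rows: Moves the arm, as the interface text tells. Its arguments: {"type":"object","properties":{"motion":{"type":"array"},"squeeze":{"type":"number"}},"required":["motion"]}

```bash
mkdir -p pics
cat > h.py <<'E'
import numpy as np,cv2
from workcell import env,eyes
from scipy.spatial.transform import Rotation as Ro
def grab(n):
    s=env.state(); f=eyes.grab_frame(n)
    f['K']=np.array([[f['fx'],0,f['cx']],[0,f['fy'],f['cy']],[0,0,1]]);f['D']=np.array(f['distortion'],float)
    if n=='wrist':
        T=np.eye(4);T[:3,:3]=Ro.from_euler('xyz',s['ee_rot'],degrees=True).as_matrix();T[:3,3]=s['ee_pos']
        W=T@np.array(f['T_tool_cam'])
    else:
        W=np.eye(4);R=np.array(f['R']);W[:3,:3]=R.T;W[:3,3]=-R.T@np.array(f['t'])
    f['W']=W;return f
def save(f,name,crop=None,k=1):
    im=f['pixels'][:,:,::-1]
    if crop: im=im[crop[1]:crop[3],crop[0]:crop[2]]
    cv2.imwrite('pics/'+name,cv2.resize(im,None,fx=k,fy=k,interpolation=cv2.INTER_CUBIC))
def rays(f,uv):
    p=cv2.undistortPoints(np.array(uv,float).reshape(-1,1,2),f['K'],f['D']).reshape(-1,2)
    return np.c_[p,np.ones(len(p))]@f['W'][:3,:3].T
def onplane(f,uv,z):
    d=rays(f,uv);c=f['W'][:3,3];return c+d*((z-c[2])/d[:,2])[:,None]
def cloud(f):
    v,u=np.mgrid[0:400,0:640];uv=np.c_[u.ravel(),v.ravel()]
    return (f['W'][:3,3]+rays(f,uv)*f['depth'].reshape(-1,1)).reshape(400,640,3)
E
python3 - <<'E'
from h import *
s=env.state();print(s, env.grip_depth)
for n in('top','scene'):
    f=grab(n);save(f,n+'0.png');print(n,f['W'][:3,3],(f['depth']>0).mean())
    np.save(n+'0.npy',f,allow_pickle=True)
E
```

```text
{'time_s': 0.0, 'qpos': array([-7.15634060e+01,  1.83489512e+01,  8.97053520e+01, -2.20577305e-04,
        7.20441510e+01, -1.14616315e+00]), 'qvel': array([ 0.09034378,  0.03161858,  0.04496086,  0.00476975, -0.07807856,
        0.0545177 ]), 'effort': array([-3.63296458e-04, -4.12456834e+01, -2.31970829e+01,  7.26626138e-02,
        4.57607908e-02, -1.47348264e-04]), 'ee_pos': array([ 192.55984696, -541.26508006,  213.15439255]), 'ee_rot': array([-1.79901561e+02, -1.75970247e-03,  1.95828238e+01]), 'force': array([-0.08737542, -0.03511029, -0.04431845]), 'torque': array([-0.00287832, -0.02148418, -0.02948047]), 'gripper_force': 0.0, 'gripper_width': 91.27424458465768} 18.8
top [ 390.24873093   57.8370219  1026.04224286] 0.9959453125
scene [1647.83717739 -408.57820167  978.13708693] 0.99428515625
```

View pics/top0.png

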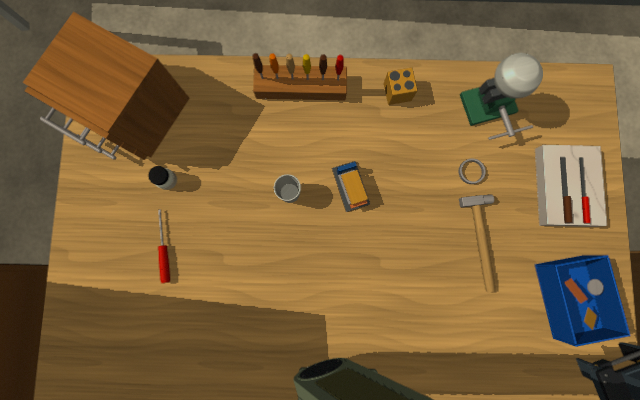

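View pics/scene0.png

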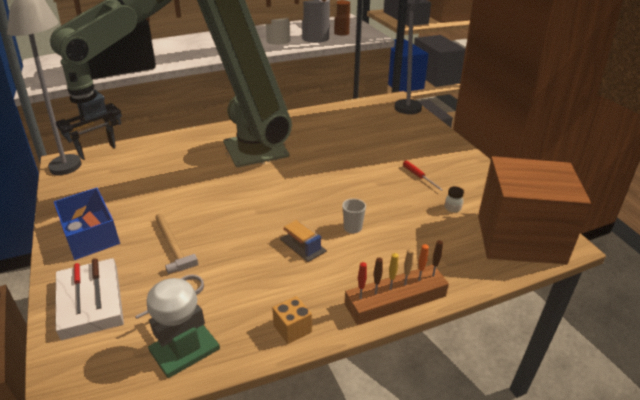

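The top view shows the block at about (350,187), with its blue stop at the far end (347,168), the beaker at (287,187) and the arm at lower right. The scene view confirms it: stop at (313,243), beaker at (353,215).

Run:
```python
from h import *
def comp(m,box):
    q=np.zeros_like(m);q[box[1]:box[3],box[0]:box[2]]=m[box[1]:box[3],box[0]:box[2]]
    n,l,st,c=cv2.connectedComponentsWithStats(q.astype('uint8'));i=1+st[1:,4].argmax();return l==i
C={}
for n,box in(('top',(325,150,380,215)),('scene',(275,215,335,262))):
    f=np.load(n+'0.npy',allow_pickle=True).item();hsv=cv2.cvtColor(f['pixels'],cv2.COLOR_RGB2HSV)
    H,S,V=[hsv[...,i].astype(int) for i in range(3)]
    P=cloud(f)
    blue=comp((H>100)&(H<130)&(S>110),box)
    br=comp((H<25)&(S>150)&(V>150)&(P[...,2]>42),box)
    for nm,m in(('blue',blue),('brass',br)):
        ys,xs=np.nonzero(m);hi=m&(P[...,2]>np.percentile(P[m][:,2],90)-4)
        r=cv2.minAreaRect(np.c_[np.nonzero(hi)[::-1]].astype(np.float32))
        b=cv2.boxPoints(r);Z=np.median(P[hi][:,2])
        w=onplane(f,b,55 if nm=='blue' else 53)
        print(n,nm,m.sum(),'z',Z.round(1),'depthmean',P[hi].mean(0).round(1),'\n',w.round(1).tolist(),w.mean(0).round(1), r[0])
        C[n,nm]=(f,r[0])
for nm in('blue','brass'):
    A=[];B=[]
    for n in('top','scene'):
        f,p=C[n,nm];d=rays(f,[p])[0];d/=np.linalg.norm(d);M=np.eye(3)-np.outer(d,d);A.append(M);B.append(M@f['W'][:3,3])
    print('tri',nm,np.linalg.solve(sum(A),sum(B)).round(1))
f=C['top','blue'][0]
P=cloud(f);q=P[165:212,265:312].reshape(-1,3);q=q[q[:,2]>70];print('beaker',q.mean(0),q.min(0),q.max(0))
```

```text
top blue 116 z 54.9 depthmean [630.6 -10.9  55. ] 
 [[628.5, 12.9, 55.0], [645.4, -33.3, 55.0], [634.0, -37.2, 55.0], [617.1, 9.0, 55.0]] [631.3 -12.1  55. ] (346.3999938964844, 166.20001220703125)
top brass 513 z 52.8 depthmean [574.4 -31.9  62.2] 
 [[607.4, 2.0, 53.0], [623.4, -40.0, 53.0], [545.9, -67.4, 53.0], [530.2, -25.8, 53.0]] [576.7 -32.8  53. ] (353.9131774902344, 186.68038940429688)
scene blue 1 z 52.0 depthmean [630.  -2.  52.] 
 [[633.3, -3.3, 55.0], [633.3, -3.3, 55.0], [633.3, -3.3, 55.0], [633.3, -3.3, 55.0]] [633.3  -3.3  55. ] (316.0, 238.0)
scene brass 307 z 54.2 depthmean [593.8 -40.3  67.4] 
 [[547.7, -68.4, 53.0], [511.9, -32.2, 53.0], [606.9, -1.5, 53.0], [639.1, -36.9, 53.0]] [576.4 -34.8  53. ] (298.5807800292969, 229.39617919921875)
tri blue [632.7  -7.9  55.8]
tri brass [576.5 -33.6  51.9]
beaker [561.88059598 140.01888066 128.30351611] [390.24873093  57.8370219   70.17023109] [ 600.85578544  176.11758575 1026.04224286]
```

>>> {"fn": "send_rows", "kwargs": {"motion": [[0.12,0.17,0.02,0,0,0,0],[0.24,0.35,0.05,0,0,0,0],[0.36,0.53,0.06,0,0,0,0],[0.48,0.7,0.06,0,0,0,0],[0.58,0.85,0.06,0,0,0,0],[0.62,0.95,0.06,0,0,0,0],[0.62,0.95,0.06,0,0,0,0],[0.62,0.95,0.06,0,0,0,0],[0.62,0.95,0.06,0,0,0,0],[0.62,0.95,0.06,0,0,0,0],[0.62,0.95,0.06,0,0,0,0],[0.62,0.95,0.06,0,0,0,0],[0.62,0.95,0.06,0,0,0,0]]}}

```text
time_s: 1.72
ee_pos: [502.1, -68.0, 244.0]
ee_rot: [180.0, 0.0, 19.5]
force: [0.2, 0.3, 0.7]
gripper_width: 45.4
gripper_force: 0.0
```

Run:
```python
from h import *
f=grab('wrist');save(f,'w1.png');np.save('w1.npy',f,allow_pickle=True)
s=env.state();print(s['time_s'],s['ee_pos'],s['ee_rot'],s['gripper_width'],f['W'],f['T_tool_cam'])
f=np.load('top0.npy',allow_pickle=True).item();P=cloud(f);q=P[165:212,265:312].reshape(-1,3);q=q[(q[:,2]>75)&(q[:,2]<95)];print('beaker',q.min(0),q.max(0))
```

```text
1.775 [502.22755144 -67.86282495 244.08303822] [1.79987801e+02 3.34127821e-04 1.94690135e+01] 45.70817052500201 [[ 3.31922202e-01 -9.09998003e-01 -2.48457816e-01  5.73367700e+02]
 [-9.43306715e-01 -3.20116412e-01 -8.77378156e-02 -4.39607595e+01]
 [ 3.05812523e-04  2.63494055e-01 -9.64660971e-01  4.14323237e+02]
 [ 0.00000000e+00  0.00000000e+00  0.00000000e+00  1.00000000e+00]] [[-1.28307773e-03 -9.64692384e-01 -2.63376076e-01  7.51370037e+01]
 [ 9.99999174e-01 -1.25740259e-03 -2.66045282e-04  1.12282944e+00]
 [-7.45179026e-05 -2.63376200e-01  9.64693201e-01 -1.70286976e+02]
 [ 0.00000000e+00  0.00000000e+00  0.00000000e+00  1.00000000e+00]]
beaker [531.78543165 108.43692901  75.12929895] [600.85578544 176.11758575  88.5820796 ]
```

View pics/w1.png

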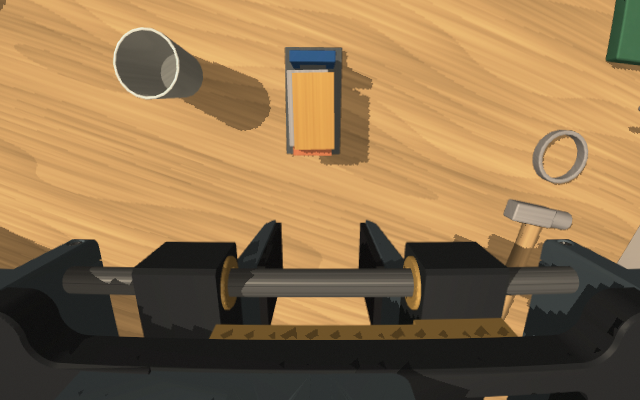

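The wrist view shows the stop at (313,58). The brass blank spans (293..335, 70..150), the silver one shows along its left side (290,110), and copper sticks out at the near end (312,153). The beaker is well clear at (147,63).

```bash
cat >> h.py <<'E'
def meas(f,zb=55,zt=53,box=(270,30,370,175)):
    hsv=cv2.cvtColor(f['pixels'],cv2.COLOR_RGB2HSV);H,S,V=[hsv[...,i].astype(int) for i in range(3)];P=cloud(f);Z=P[...,2]
    B=np.zeros(H.shape,bool);B[box[1]:box[3],box[0]:box[2]]=1
    for nm,m,z in(('blue',(H>95)&(H<130)&(S>110)&(abs(Z-zb)<5),zb),('brass',(H>12)&(H<28)&(S>100)&(abs(Z-zt)<5),zt),
      ('grey',(S<60)&(V>90)&(abs(Z-zt+6)<4),zt-6),('copper',(H<11)&(S>90)&(abs(Z-zt+12)<5),zt-12)):
        m=m&B
        if m.sum()<8: print(nm,m.sum());continue
        uv=np.c_[np.nonzero(m)[::-1]].astype(float)
        w=onplane(f,uv,z)[:,:2].astype(np.float32);r=cv2.minAreaRect(w)
        a=r[2]%90;a=a if a<45 else a-90
        X=w@np.array([np.cos(np.radians(20)),np.sin(np.radians(20))]);Y=w@np.array([-np.sin(np.radians(20)),np.cos(np.radians(20))])
        print(nm,m.sum(),'z%.1f'%np.median(Z[m]),'c',np.round(r[0],1),'size',np.round(r[1],1),'yaw %.1f'%a,'X',np.percentile(X,[1,99]).round(1),'Y',np.percentile(Y,[1,99]).round(1))
E
python3 - <<'E'
from h import *
meas(np.load('w1.npy',allow_pickle=True).item())
E
```

```text
blue 516 z54.4 c [632.6 -13.9] size [12.  47.7] yaw 17.8 X [583.7 596.3] Y [-253.  -205.6]
brass 3142 z52.6 c [578.2 -34. ] size [84.3 46. ] yaw 20.6 X [490.1 572.9] Y [-252.  -207.2]
grey 420 z46.5 c [579.7 -25.2] size [84.8 44.5] yaw 18.1 X [495.5 577.2] Y [-243.4 -200.4]
copper 192 z40.7 c [533.7 -47.5] size [ 7.1 45.7] yaw 16.3 X [482.7 488.1] Y [-250.  -204.5]
```

>>> {"fn": "send_rows", "kwargs": {"motion": [[0.02,0.016,-0.09,0,0,-0.025,-0.65],[0.04,0.034,-0.168,0,0,-0.025,-0.65],[0.04,0.034,-0.168,0,0,-0.025,-0.65],[0.04,0.034,-0.168,0,0,-0.025,-0.65],[0.04,0.034,-0.168,0,0,-0.025,-0.65]]}}

```text
time_s: 2.4
ee_pos: [523.6, -50.3, 161.9]
ee_rot: [179.9, -0.2, 18.0]
force: [0.3, 0.7, -0.4]
gripper_width: 16.0
gripper_force: 0.0
```

Run:
```python
from h import *
f=grab('wrist');save(f,'w2.png');np.save('w2.npy',f,allow_pickle=True)
print(env.state()['ee_pos'],env.state()['ee_rot'])
meas(f,box=(200,0,440,220))
P=cloud(f);Z=P[...,2]
# foot plate
m=(abs(Z-8)<2.5);m[:, :230]=0;m[:,420:]=0;m[260:]=0
n,l,st,c=cv2.connectedComponentsWithStats(m.astype('uint8'));print(st[1:][st[1:,4]>30])
```

```text
[523.45760557 -50.2610437  161.73572377] [ 1.79910248e+02 -1.67503758e-01  1.80530669e+01]
blue 908 z54.5 c [632.7 -13.4] size [12.  48.8] yaw 18.0 X [583.6 596.2] Y [-253.3 -205.3]
brass 4970 z52.6 c [578.4 -33.9] size [84.4 46.2] yaw 20.3 X [490.7 573.3] Y [-252.3 -207.2]
grey 668 z46.6 c [579.9 -26.5] size [84.  45.6] yaw 20.3 X [494.7 577.6] Y [-244.1 -200.4]
copper 209 z40.5 c [533.2 -47.2] size [ 6.8 44.6] yaw 14.1 X [482.2 488.5] Y [-248.9 -204.7]
[[ 282   57   72  131 1768]]
```

View pics/w2.png

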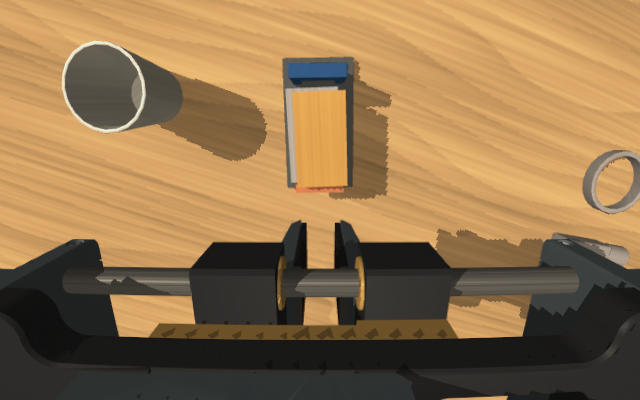

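Stop face centre is at about (627,-15), yaw 18°. The gaps to the stop are about 10 mm for brass, 6 mm for silver and 15 mm for copper. Heights of 54.5 and 52.6 mm agree with the text. Next I move down behind the free end.

>>> {"fn": "send_rows", "kwargs": {"motion": [[-0.058,-0.018,0,0,0,0,-0.65],[-0.058,-0.018,0,0,0,0,-0.65],[-0.058,-0.018,-0.1,0,0,0,-0.65],[-0.058,-0.018,-0.2,0,0,0,-0.65],[-0.058,-0.018,-0.26,0,0,0,-0.65],[-0.058,-0.018,-0.26,0,0,0,-0.65],[-0.058,-0.018,-0.26,0,0,0,-0.65]]}}

```text
time_s: 3.32
ee_pos: [495.5, -58.9, 31.4]
ee_rot: [179.9, -0.2, 18.1]
force: [-0.7, 0.6, 0.2]
gripper_width: 16.1
gripper_force: 0.0
```

>>> {"fn": "send_rows", "kwargs": {"motion": [[0.019,0.0062,0,0,0,0,-0.65],[0.038,0.0124,0,0,0,0,-0.65],[0.044,0.0142,0,0,0,0,-0.65],[0.05,0.0162,0,0,0,0,-0.65],[0.055,0.018,0,0,0,0,-0.65],[0.06,0.0195,0,0,0,0,-0.65],[0.065,0.021,0,0,0,0,-0.65],[0.068,0.022,0,0,0,0,-0.65],[0.07,0.0227,0,0,0,0,-0.65],[0.07,0.0227,0,0,0,0,-0.65]]}}

```text
time_s: 4.58
ee_pos: [528.7, -47.3, 29.8]
ee_rot: [-180.0, 0.0, 18.1]
force: [-1.6, 0.3, -0.1]
gripper_width: 16.0
gripper_force: 1.0
```

>>> {"fn": "send_rows", "kwargs": {"motion": [[0.002,0.0006,0,0,0,0,-0.65],[0.004,0.0013,0,0,0,0,-0.65],[0.006,0.002,0,0,0,0,-0.65],[0.008,0.0026,0,0,0,0,-0.65],[0.008,0.0026,0,0,0,0,-0.65]]}}

```text
time_s: 5.2
ee_pos: [529.9, -46.8, 29.7]
ee_rot: [-180.0, 0.3, 18.1]
force: [-6.8, -4.1, 3.9]
gripper_width: 15.9
gripper_force: 4.6
```

Run:
```python
from h import *
f=grab('wrist');save(f,'w3.png')
print(env.state()['ee_pos'],env.state()['force']);meas(f,box=(150,0,490,260))
```

```text
[529.91662868 -46.83537852  29.71017349] [-7.24714605 -3.87929219  3.33089167]
blue 3342 z54.5 c [633.  -13.6] size [12.3 49.2] yaw 19.7 X [584.2 596.1] Y [-253.5 -205.2]
brass 17427 z52.5 c [588.4 -31.2] size [84. 46.] yaw 18.2 X [501.5 583.6] Y [-253.4 -208. ]
grey 1961 z46.5 c [580.1  -5.5] size [83.3  6. ] yaw 18.3 X [502.6 584.1] Y [-207.3 -200.5]
copper 0
```

View pics/w3.png

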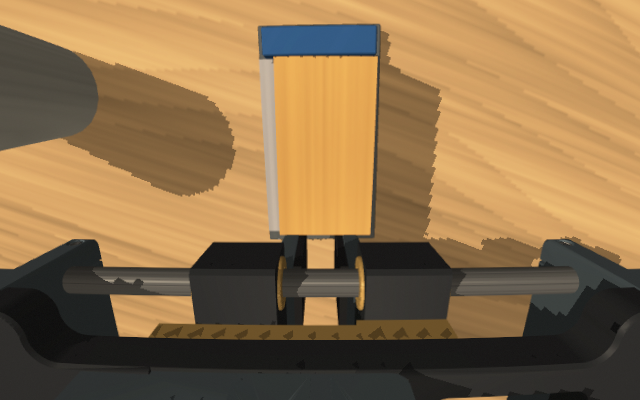

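Contact at about 8 N. Brass sits flush and square (centre 41.6 mm from the face). Silver and brass still differ by about 7 mm sideways. I'll give it a second, firmer tap, then a light side squeeze.

>>> {"fn": "send_rows", "kwargs": {"motion": [[-0.019,-0.0062,0,0,0,0,-0.65],[-0.019,-0.0062,0,0,0,0,-0.65],[-0.006,-0.002,0,0,0,0,-0.65],[0,0,0,0,0,0,-0.65],[0.004,0.0013,0,0,0,0,-0.65],[0.006,0.002,0,0,0,0,-0.65],[0.006,0.002,0,0,0,0,-0.65]]}}

```text
time_s: 6.12
ee_pos: [529.6, -46.2, 28.8]
ee_rot: [-179.9, 0.8, 18.2]
force: [-13.6, -7.0, 4.9]
gripper_width: 15.8
gripper_force: 7.4
```

>>> {"fn": "send_rows", "kwargs": {"motion": [[-0.03,-0.01,0,0,0,0,-0.65],[-0.04,-0.013,0.02,0,0,0,-0.65],[-0.04,-0.013,0.12,0,0,0,0.3],[-0.04,-0.013,0.2,0,0,0,0.8],[-0.03,-0.01,0.2,0,0,0,0.8],[-0.03,-0.01,0.2,0,0,0,0.8],[-0.03,-0.01,0.2,0,0,0,0.8],[-0.03,-0.01,0.2,0,0,0,0.8]]}}

```text
time_s: 7.12
ee_pos: [520.1, -50.0, 128.9]
ee_rot: [-179.9, 0.1, 18.1]
force: [0.4, -0.6, 1.2]
gripper_width: 73.2
gripper_force: 0.0
```

>>> {"fn": "send_rows", "kwargs": {"motion": [[0.0663,0.022,0,0,0,0,0.8],[0.1326,0.044,0,0,0,0,0.8],[0.1326,0.044,0,0,0,0,0.8],[0.1326,0.044,-0.06,0,0,0,0.8],[0.1326,0.044,-0.12,0,0,0,0.8],[0.1326,0.044,-0.17,0,0,0,0.8],[0.1326,0.044,-0.21,0,0,0,0.8],[0.1326,0.044,-0.21,0,0,0,0.8],[0.1326,0.044,-0.21,0,0,0,0.8]]}}

```text
time_s: 8.25
ee_pos: [587.0, -28.3, 25.6]
ee_rot: [180.0, -0.0, 18.1]
force: [0.6, 0.5, -0.1]
gripper_width: 82.2
gripper_force: 0.0
```

>>> {"fn": "send_rows", "kwargs": {"motion": [[0,0,0,0,0,0,0.4],[0,0,0,0,0,0,0.2],[0,0,0,0,0,0,0.1],[0,0,0,0,0,0,0.0],[0,0,0,0,0,0,0.0],[0,0,0,0,0,0,0.0],[0,0,0,0,0,0,-0.1],[0,0,0,0,0,0,-0.1]], "squeeze": 10}}

```text
time_s: 9.25
ee_pos: [587.1, -28.3, 25.2]
ee_rot: [180.0, -0.0, 18.1]
force: [-1.6, -2.0, 3.7]
gripper_width: 46.1
gripper_force: 10.0
```

Opening is 46.1 mm at 10 N, so the sides line up. Now release, go back, look, and tap once more.

>>> {"fn": "send_rows", "kwargs": {"motion": [[0,0,0,0,0,0,0.5],[0,0,0,0,0,0,0.8],[0,0,0,0,0,0,0.8],[0,0,0.05,0,0,0,0.8],[0,0,0.15,0,0,0,0.8],[0,0,0.21,0,0,0,0.3],[-0.08,-0.026,0.21,0,0,0,-0.3],[-0.13,-0.043,0.21,0,0,0,-0.65],[-0.13,-0.043,0.21,0,0,0,-0.65],[-0.13,-0.043,0.21,0,0,0,-0.65],[-0.13,-0.043,0.21,0,0,0,-0.65]]}}

```text
time_s: 10.62
ee_pos: [523.1, -49.4, 129.9]
ee_rot: [180.0, -0.0, 18.1]
force: [-0.3, 0.2, -0.0]
gripper_width: 25.2
gripper_force: 0.0
```

Run:
```python
from h import *
f=grab('wrist');save(f,'w4.png',(220,20,400,240),2.5)
print(env.state()['ee_pos'],env.state()['force']);meas(f,box=(200,0,440,240))
```

```text
[522.95296458 -49.36143407 129.80714671] [ 0.19426992 -0.04486818  0.81458775]
blue 1129 z54.4 c [633.  -13.6] size [11.8 49. ] yaw 18.9 X [584. 596.] Y [-253.8 -205.1]
brass 6470 z52.6 c [587.3 -29.6] size [83.4 46.1] yaw 18.0 X [500.6 583. ] Y [-251.5 -205.9]
grey 0
copper 0
```

View pics/w4.png

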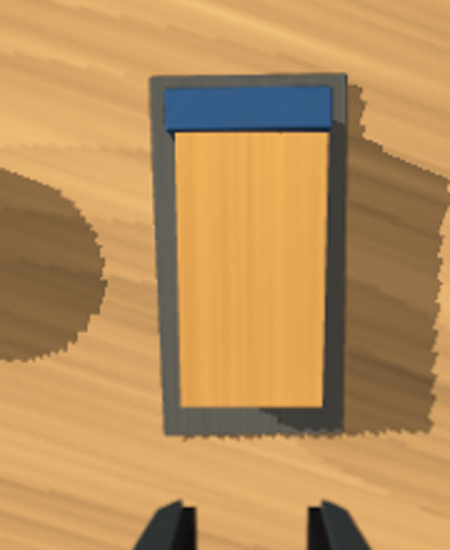

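The crop shows the three blanks lined up under the brass one at (250,270), with no silver or copper showing. One more tap to finish.

>>> {"fn": "send_rows", "kwargs": {"motion": [[-0.056,-0.018,0,0,0,0,-0.65],[-0.056,-0.018,0,0,0,0,-0.65],[-0.056,-0.018,-0.1,0,0,0,-0.65],[-0.056,-0.018,-0.2,0,0,0,-0.65],[-0.056,-0.018,-0.2,0,0,0,-0.65],[-0.03,-0.0096,-0.2,0,0,0,-0.65],[0,0,-0.2,0,0,0,-0.65],[0.01,0.0033,-0.2,0,0,0,-0.65],[0.016,0.0053,-0.2,0,0,0,-0.65],[0.02,0.0066,-0.2,0,0,0,-0.65],[0.024,0.008,-0.2,0,0,0,-0.65],[0.027,0.009,-0.2,0,0,0,-0.65],[0.027,0.009,-0.2,0,0,0,-0.65]]}}

```text
time_s: 12.3
ee_pos: [529.6, -46.1, 29.1]
ee_rot: [-179.9, 0.7, 18.1]
force: [-11.5, -5.2, 5.1]
gripper_width: 16.2
gripper_force: 6.1
```

>>> {"fn": "send_rows", "kwargs": {"motion": [[-0.03,-0.01,0,0,0,0,-0.65],[-0.04,-0.013,0,0,0,0,-0.65],[-0.04,-0.013,0.1,0,0,0,0.3],[-0.04,-0.013,0.2,0,0,0,0.8],[-0.03,-0.01,0.2,0,0,0,0.8],[-0.03,-0.01,0.2,0,0,0,0.8],[-0.03,-0.01,0.2,0,0,0,0.8],[-0.03,-0.01,0.2,0,0,0,0.8]]}}

```text
time_s: 13.3
ee_pos: [519.8, -50.0, 128.7]
ee_rot: [-179.9, 0.1, 18.1]
force: [0.4, 0.4, 0.3]
gripper_width: 73.1
gripper_force: 0.0
```

Run:
```python
from h import *
f=grab('wrist');save(f,'w5.png',(220,20,400,240),2.5)
print(env.state()['ee_pos'],env.state()['force']);meas(f,box=(200,0,440,240))
```

```text
[519.94195046 -50.02377336 128.93945489] [0.17619618 0.01131572 0.5232843 ]
blue 1128 z54.4 c [633.  -13.5] size [11.9 49.2] yaw 19.7 X [584.4 596. ] Y [-253.8 -205. ]
brass 6599 z52.6 c [587.8 -29.4] size [84.3 46.2] yaw 18.5 X [501.3 583.6] Y [-251.3 -206. ]
grey 0
copper 0
```

View pics/w5.png

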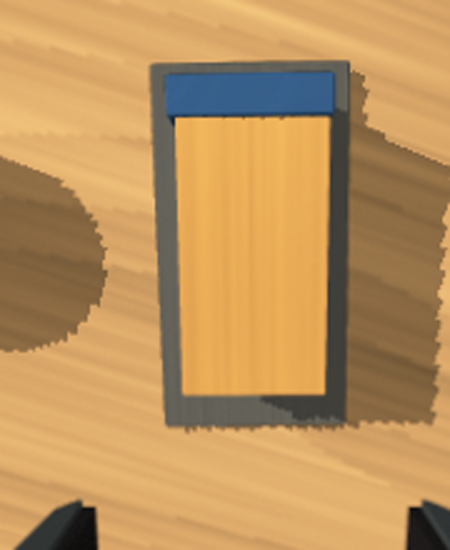

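The stack is flush against the stop along its whole width, at (250,117) in the crop, with straight edges. Grasp next.

>>> {"fn": "send_rows", "kwargs": {"motion": [[0.0663,0.022,0,0,0,0,0.8],[0.1326,0.044,0,0,0,0,0.8],[0.1326,0.044,0,0,0,0,0.8],[0.1326,0.044,-0.06,0,0,0,0.8],[0.1326,0.044,-0.12,0,0,0,0.8],[0.1326,0.044,-0.17,0,0,0,0.8],[0.1326,0.044,-0.21,0,0,0,0.8],[0.1326,0.044,-0.21,0,0,0,0.6],[0.1326,0.044,-0.21,0,0,0,0.3],[0.1326,0.044,-0.21,0,0,0,0.1],[0.1326,0.044,-0.21,0,0,0,0.0],[0.1326,0.044,-0.21,0,0,0,0.0],[0.1326,0.044,-0.21,0,0,0,-0.1],[0.1326,0.044,-0.21,0,0,0,-0.2]], "squeeze": 10}}

```text
time_s: 15.1
ee_pos: [587.2, -28.2, 25.7]
ee_rot: [180.0, -0.1, 18.1]
force: [0.1, -1.1, 6.3]
gripper_width: 46.1
gripper_force: 10.0
```

>>> {"fn": "send_rows", "kwargs": {"motion": [[0,0,0,0,0,0,-0.5],[0,0,0,0,0,0,-0.5],[0,0,0,0,0,0,-0.5],[0,0,0,0,0,0,-0.5]], "squeeze": 50}}

```text
time_s: 15.6
ee_pos: [587.2, -28.2, 25.7]
ee_rot: [180.0, -0.1, 18.1]
force: [-1.0, -1.0, 5.2]
gripper_width: 45.4
gripper_force: 50.0
```

Lift slowly by 100 mm.

>>> {"fn": "send_rows", "kwargs": {"motion": [[0,0,0.006,0,0,0,-0.5],[0,0,0.016,0,0,0,-0.5],[0,0,0.03,0,0,0,-0.5],[0,0,0.05,0,0,0,-0.5],[0,0,0.07,0,0,0,-0.5],[0,0,0.09,0,0,0,-0.5],[0,0,0.11,0,0,0,-0.5],[0,0,0.13,0,0,0,-0.5],[0,0,0.15,0,0,0,-0.5],[0,0,0.17,0,0,0,-0.5],[0,0,0.185,0,0,0,-0.5],[0,0,0.195,0,0,0,-0.5],[0,0,0.2,0,0,0,-0.5],[0,0,0.202,0,0,0,-0.5],[0,0,0.202,0,0,0,-0.5],[0,0,0.202,0,0,0,-0.5],[0,0,0.202,0,0,0,-0.5]]}}

```text
time_s: 17.73
ee_pos: [586.7, -28.1, 125.8]
ee_rot: [-180.0, 0.0, 18.1]
force: [0.0, 0.4, -6.5]
gripper_width: 45.8
gripper_force: 50.0
```

Run:
```python
from h import *
s=env.state();print(s['ee_pos'],s['ee_rot'],s['force'],s['gripper_width'],s['gripper_force'])
f=grab('wrist');a=cv2.resize(f['pixels'],(500,312));P=cloud(f)
g=grab('scene');b=cv2.resize(g['pixels'][170:270,240:400],(500,312),interpolation=cv2.INTER_CUBIC)
cv2.imwrite('pics/fin.png',cv2.cvtColor(np.vstack([a[:,:,:],b])[:600],cv2.COLOR_RGB2BGR))
hsv=cv2.cvtColor(f['pixels'],cv2.COLOR_RGB2HSV)
m=(hsv[...,0]>12)&(hsv[...,0]<28)&(hsv[...,1]>100)&(abs(P[...,2]-153)<8);q=P[m]
A=np.c_[q[:,:2]-q[:,:2].mean(0),np.ones(len(q))];print(len(q),np.linalg.lstsq(A,q[:,2],rcond=None)[0])
```

```text
[586.73118368 -28.09072111 125.77780806] [-1.79997547e+02  2.06985092e-02  1.80860423e+01] [ 0.02931677  0.3694599  -6.54684317] 45.83406873039131 49.99162048101425
9915 [-6.63526447e-03 -1.98625847e-03  1.52508476e+02]
```

View pics/fin.png

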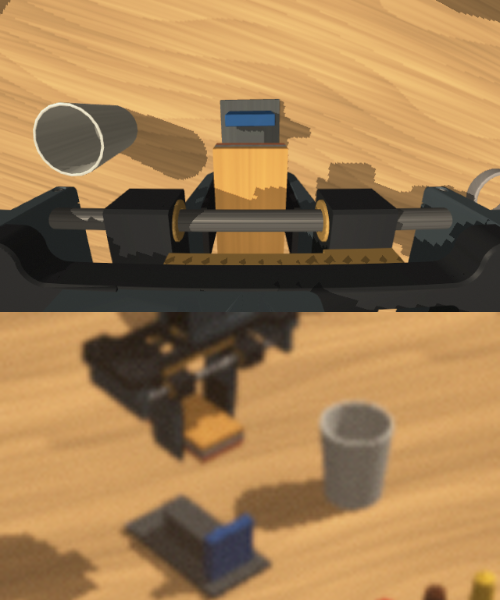

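The stack is held whole in the air (6.5 N is about three blanks). It is level to about 0.4° with its top at 152.5 mm, and the block below at (200,540) is empty. The beaker has not moved.

```bash
python3 -c "
from workcell import env
print(env.job_done())"
```

```text
the job is handed in; nothing more can be done
None
```

I tapped the three blanks flush against the stop, lined up their sides, and handed the job in with the arm holding the whole stack level, about 10 cm above the block, at roughly 18 s.

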